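Unlock and unload the tube holder from a bench shaker

ROBOT

A 6-joint arm with a two-finger parallel gripper is mounted at the origin on a cart in front of the work surface, level with it; the furniture and walls round the work are solid. World frame = base frame: x ahead of the robot, y to its left, z up, the work surface at z = 0. Lengths are in m, angles in rad, forces in N, time in s.
With the tool pointing down it reaches from about 0.25 to 0.725 m from the base axis. Payload 4 kg.
Tool frame: the origin (TCP) lies between the finger pads; the fingertips stand 8 mm ahead of it and the grasp point (between the pads) lies 11 mm behind it (bot.tip_reach is the distance from the TCP to the fingertips, in m); z points along the fingers, y is the line along which they close (so a half turn about z gives the same grasp; the last joint's range is limited). The gripper opens to 85 mm and grips with 20 to 120 N. Pads are 22 mm wide; open, the fingers measure 114 mm over their backs; the gripper's body (76 mm by 85 mm) begins 54 mm behind the grasp point. The pads swing forward as they close: fully open they stand 13 mm farther back than shut.
Start: joints at [1.103, 0.241, 0.005, 1.335, 0, 1.571], TCP at [0.225, 0.446, 0.239] pointing down, gripper open.
Joint ranges: [-2.72, 2.72], [-1.05, 1.87], [-1.09, 1.28], [-1.99, 2.15], [-1.42, 1.44], [-3.14, 3.14]. Speed limits (rad/s): [2.79, 2.79, 3.14, 3.14, 3.14, 3.14].

INTERFACE

Orientations are given as a unit quaternion [x, y, z, w].
In Python, from workcell import bot gives the robot as it stands.
- The arm moves only by the tool move_arm, never from a script. Its argument "deltas" is a list of rows, each a list of 7 numbers: the opening, from 0 (shut) to 1 (fully open), then the shift along the tool's x, y, z in mm, then the turn, a rotation vector about the tool's x, y, z in degrees. In form: [[gripper, tx, ty, tz, ax, ay, az], ...]. A call has 1 to 10 rows; each row shifts and turns the commanded pose from where the row before left it, along the tool's axes as they then stand; what a row does not reach is not made up. A row lasts 1/12 s, in which the tool goes at most 41.7 mm and 7.16 degrees, less where a joint would pass 70% of its speed; a pose out of reach is approached as far as the arm can. A call is refused whole if a number of a shift passes 41.7 or a number of a turn 7.16, either way. A call with a gripper value outside its range is refused whole. The fingers move at their own pace and stop on an object; the grip force is fixed at half the most. Time passes only in rows, so rows that do not move let the fingers close. It gives the time, the measured TCP pose, the force, the opening and the grip force at its end, in the units of the state.
- bot.get_obs(): the state, without advancing time (a new reading comes with each control period).
- bot.camera(name): name is "scene" or "top"; returns the picture (400x640x3 uint8, blue, green, red); there is no depth.
- bot.calibration(name): a dict with "K" (3x3 intrinsics, pixels), "dist_coeffs" ([k1, k2, p1, p2, k3] as OpenCV has them; the pictures are not rectified), "position" and "orientation" of the camera in the world. Camera axes: x right, y down, z forward; pixel columns grow to the right and rows downward; lengths in m; the calibration is good to about 2 mm. A picture is of the moment at which its call begins. calibration takes no time and is no camera call.
- bot.job_done(): hands the job in; it is judged then, once.
Trained networks look in the newest picture that a camera, given by its name, has taken for a name from the list of things; names that differ only in an ending like _2 or _b are one class to them, and where a whole thing is asked for, a point or a joint stands for the part that bears it (a point fixed in the world has none). Each returns a list of dicts, best first, with "conf" (0 to 1); they miss things now and then, are a little off and sometimes report something else, mostly with a low value. They report only what shows in the picture. A call takes as long as a camera call.
- bot.outline_of(query, camera): "pixels" (400x640 bool, what is visible of it) and "rect" ([left, top, width, height] in pixels, round what is visible of it).
The state is a dict: "clock": time; "joint_pos": joint angles; "joint_vel": joint speeds; "tau": joint torques, N m; "eef_pos": TCP position; "tool_rot": TCP orientation; "ft_force": force on the tool from outside, world axes, zero at the start; "ft_torque": the same for the moment, N m; "grip_width": finger opening in m; "grasp_force": force on a finger pad.
Only numpy, scipy, OpenCV 4.12 (cv2) and the standard library are available. Lean on these libraries where they do the work, as an engineer would, in place of code of your own. Each camera call takes 0.05 s, during which the arm holds its last target. There are 200 camera calls.

TASK

The shaker has finished its run: turn its red wing nut until it comes free of the stud's T head and lift it off without forcing it, then take off the aluminium retaining plate, and stand both side by side the way up they were, flat in the teal parts tray and not on one another. Then lift the blue tube holder off the stud and, keeping it upright, set it down, without dropping it, inside the rim of the cold block, flat on its bed. Leave the bottles and everything else on the bench as they are.

Things in the scene. Friction and masses are not known exactly. Their poses are not given: they have to be found in the camera images.
- shaker: Tube shaker, fixed: white housing 170 x 170 mm, control panel on its -x face. A sprung aluminium platen on top, 64 (x) x 146 (y) mm, floor at z 60 mm in a 4 mm rim, carries tube holder, plate and wing nut stacked on a central steel stud. The spring presses the stack up against the stud's head with about 8 N; once the nut is free the stack rises 3 mm. Origin: centre of the underside
- stud_head (a point): Centre of the stud's T head, on the shaker's vertical axis, 117.5 mm above the bench; shaker's axes. The head is 24 mm long (y), 9 mm wide (x), z 114 to 121 mm; the neck below is 9 mm thick. The stud does not move
- nut_mid (a point): Centre of the red quarter-turn wing nut, 16 mm above its underside. 40 (x) x 84 (y) x 32 mm high, 80 g, wings along y; grip its two flat sides at x = +-20 mm (44 mm long, full height). It starts locked, wings lying 51 to 90 degrees across the T head, either way; underside 108 mm above the bench. Turned either way until the wings line up with the head (to about 8 degrees) it lifts off
- wing_nut: The same nut, origin at the centre of its underside. It has no thread and no stops: a slot 13 (x) x 29 (y) mm goes through its 6 mm floor, with a well 29 mm square above, open at the top, in which the stud's T head shows
- plate_mid (a point): Centre of the aluminium retaining plate, half-way up; z up. 58 (x) x 120 (y) x 12 mm, 200 g, a plain 31 mm round hole in its middle for the stud. It lies on the tube caps under the nut, underside 96 mm above the bench, 4 mm over the top of the tube holder, which is 10 mm narrower
- holder_mid (a point): Centre of the blue tube holder's block, 16 mm above its underside; z up. 48 (x) x 130 (y) x 32 mm high, 350 g, with two rows of six capped tubes standing 4 mm over its top. A 17 x 33 mm slot (long along y) through its middle goes over the stud. The bare stud stands 29 mm above the block's top (26 after the spring's rise)
- tube_holder: The same tube holder, origin at the centre of its underside, which stands 60 mm above the bench on the platen (63 once the nut is free)
- parts_tray: Teal shallow parts tray, fixed to the bench, 158 (x) x 268 (y) mm outside, inside 150 x 260 mm, 15 mm deep overall, on 7 mm rubber feet. Origin: centre of its underside, 7 mm above the bench; its inner floor is 4 mm above the origin (11 mm above the bench), the rim 15 mm above the origin
- cold_block: Cold block, fixed to the bench: grey body 100 (x) x 180 (y) mm with a dark metal bed at z 39 mm; a 6 mm high aluminium rim round the bed (rim top z 45 mm) leaves 58 (x) x 140 (y) mm inside for the tube holder, long side along y, either way round. Origin: centre of the underside
- bottle_mid (a point): White bottle with a black screw cap and green band, 48 mm across, 110 mm tall, standing in one end of the parts tray (tray +y end); bystander. The point is its centre, 55 mm up
- flask_mid (a point): Clear conical glass flask, 71 mm across at the foot, 125 mm tall, standing close behind the cold block or the shaker; bystander. Point 60 mm up on its axis
- amber_mid (a point): Amber bottle with a red cap, 52 mm across, 113 mm tall, standing close behind the shaker or the cold block; bystander. Point half-way up
- rack_mid (a point): Green microtube rack, 66 x 105 x 34 mm, on the right near the bench's front edge; bystander. Point 15 mm up
- dish_mid (a point): Petri dish, 89 mm across, 15 mm high, near the front edge; bystander. Point at its centre

How it is judged:
On the way, in this order (a step that is already met when the one before it is completed fails the run):
1. the wing nut stands flat in the parts tray while plate and tube holder are still on the shaker (x of nut_mid in the frame of parts_tray between -0.07 and 0.07 m and y of nut_mid in the frame of parts_tray between -0.12 and 0.12 m and z of nut_mid in the frame of parts_tray between 0.017 and 0.023 m and angle between nut_mid's own z axis and vertical below 0.12 rad and horizontal distance between plate_mid and stud_head below 0.02 m and z of plate_mid in the frame of shaker between 0.098 and 0.11 m and horizontal distance between holder_mid and stud_head below 0.012 m and z of holder_mid in the frame of shaker between 0.073 and 0.083 m), for 0.2 s.
2. the retaining plate too lies flat in the parts tray while the tube holder is still on the shaker (x of nut_mid in the frame of parts_tray between -0.07 and 0.07 m and y of nut_mid in the frame of parts_tray between -0.12 and 0.12 m and z of nut_mid in the frame of parts_tray between 0.017 and 0.023 m and angle between nut_mid's own z axis and vertical below 0.12 rad and x of plate_mid in the frame of parts_tray between -0.055 and 0.055 m and y of plate_mid in the frame of parts_tray between -0.105 and 0.105 m and z of plate_mid in the frame of parts_tray between 0.007 and 0.013 m and angle between plate_mid's own z axis and vertical below 0.06 rad and horizontal distance between holder_mid and stud_head below 0.012 m and z of holder_mid in the frame of shaker between 0.073 and 0.083 m), for 0.2 s.
At the end, for the whole second after the job is handed in: Wing nut on its base and plate flat, side by side in the parts tray (heights to 3 mm; nut within 70/120 mm, plate within 55/105 mm of its centre in x/y); tube holder flat inside the cold block rim (8 mm in x and y, 3 mm in height, 0.05 rad upright, 0.2 rad in yaw, either way round) (x of nut_mid in the frame of parts_tray between -0.07 and 0.07 m and y of nut_mid in the frame of parts_tray between -0.12 and 0.12 m and z of nut_mid in the frame of parts_tray between 0.017 and 0.023 m and angle between nut_mid's own z axis and vertical below 0.12 rad and x of plate_mid in the frame of parts_tray between -0.055 and 0.055 m and y of plate_mid in the frame of parts_tray between -0.105 and 0.105 m and z of plate_mid in the frame of parts_tray between 0.007 and 0.013 m and angle between plate_mid's own z axis and vertical below 0.06 rad and x of holder_mid in the frame of cold_block between -0.008 and 0.008 m and y of holder_mid in the frame of cold_block between -0.008 and 0.008 m and z of holder_mid in the frame of cold_block between 0.052 and 0.058 m and angle between holder_mid's own z axis and vertical below 0.05 rad and angle between the y axis of holder_mid and the y axis of cold_block, either way round below 0.2 rad); the robot touches nothing.
It fails at once if a bystander was shifted by more than 25 mm, or knocked over (distance of any of bottle_mid, flask_mid, amber_mid, rack_mid, dish_mid from where it was at the start of the episode above 0.025 m).
It fails at once if the tube holder was tipped by more than about 30 degrees (angle between holder_mid's own z axis and vertical above 0.5 rad).
It fails at once if the tube holder was let go in the air over the cold block (more than 15 mm above its bed) (horizontal distance between holder_mid and cold_block below 0.1 m and z of holder_mid in the frame of cold_block above 0.07 m and contact force between tube_holder and the fingers below 0.5 N).
It fails at once if the nut was wrenched against the stud (more than 60 N) (contact force between wing_nut and shaker above 60 N).
It also fails if it takes over 72 s, if anything falls off the work surface, if the arm or the gripper's body presses on something with over 40 N, if the wrist force passes 120 N, or if a joint passes its speed limit or range.

## Working session

There is one attempt and no reset: what is moved stays moved. The work goes in short steps, Python scripts to look and compute and a tool call to move; the robot and the scene stay as the last step left them, time stands still between calls to the robot, and variables do not carry over. Pictures are saved under pics/ and viewed, at most 14 in all, crops included, and the job is handed in when it is done.

Besides the shell and the picture viewer there is one more tool, called after "Call:" in YAML: its name, and indented under it one key for each argument. move_arm: Moves the arm, as the interface text tells. Its arguments: {"type":"object","properties":{"deltas":{"type":"array","items":{"type":"array","items":{"type":"number"}}}},"required":["deltas"]}

```bash
mkdir -p pics; cat > h.py <<'E'
import numpy as np,cv2
from scipy.spatial.transform import Rotation as R
from workcell import bot
def cal(n):
    c=bot.calibration(n);return np.array(c["K"]),np.array(c["dist_coeffs"]),np.array(c["position"]),R.from_quat(c["orientation"]).as_matrix()
def ray(n,uv):
    K,d,p,M=cal(n);q=cv2.undistortPoints(np.array(uv,float).reshape(-1,1,2),K,d)[:,0]
    return p,np.c_[q,np.ones(len(q))]@M.T
def atz(n,uv,z):
    p,r=ray(n,uv);return p+r*((z-p[2])/r[:,2])[:,None]
def tri(uv1,uv2):
    p1,a=ray("scene",[uv1]);p2,b=ray("top",[uv2]);a=a[0]/np.linalg.norm(a);b=b[0]/np.linalg.norm(b)
    s=np.linalg.lstsq(np.c_[a,-b],p2-p1,rcond=None)[0];x,y=p1+s[0]*a,p2+s[1]*b
    return (x+y)/2,np.linalg.norm(x-y)
def proj(n,P):
    K,d,p,M=cal(n);return cv2.projectPoints((np.array(P)-p)@M,np.zeros(3),np.zeros(3),K,d)[0][:,0]
E
python3 - <<'E'
from h import *
for n in("scene","top"):
    cv2.imwrite(f"pics/{n}0.png",bot.camera(n)); print(n,cal(n)[2],cal(n)[3].round(2).tolist())
    for q in("shaker","wing_nut","plate_mid","tube_holder","parts_tray","cold_block","bottle_mid","flask_mid","amber_mid"):
        for o in bot.outline_of(q,n)[:1]:
            m=o["pixels"];ys,xs=np.nonzero(m);print(q,round(o["conf"],2),o["rect"],xs.mean().round(1),ys.mean().round(1),cv2.minAreaRect(np.c_[xs,ys].astype(np.float32)))
E
```

```text
scene [-0.27095223 -0.63387865  0.70129646] [[0.65, -0.39, 0.65], [-0.76, -0.34, 0.55], [0.0, -0.86, -0.52]]
wing_nut 0.84 [318.1, 186.3, 25.5, 13.3] 328.4 192.1 ((328.5, 192.0), (14.0, 25.0), 90.0)
plate_mid 0.81 [308.3, 189.9, 41.2, 20.6] 330.7 201.5 ((327.53179931640625, 201.54335021972656), (39.23075866699219, 14.749547958374023), 8.746161460876465)
tube_holder 0.66 [310.6, 198.2, 38.3, 20.0] 329.8 209.9 ((327.87701416015625, 209.84811401367188), (39.13705825805664, 14.836668968200684), 12.33908748626709)
parts_tray 0.95 [221.5, 182.3, 83.0, 36.4] 264.3 198.7 ((262.40771484375, 197.26153564453125), (77.7135009765625, 29.510047912597656), 19.440034866333008)
cold_block 0.85 [372.5, 234.3, 66.6, 43.0] 404.2 255.9 ((403.1344909667969, 255.10873413085938), (66.58224487304688, 30.321075439453125), 18.970407485961914)
bottle_mid 0.82 [240.2, 160.5, 12.4, 31.7] 247.8 175.1 ((248.0, 174.0), (28.0, 12.0), 90.0)
flask_mid 0.88 [351.2, 181.5, 24.0, 39.3] 362.7 201.9 ((360.9781188964844, 201.28184509277344), (38.639339447021484, 18.136091232299805), 79.50852966308594)
top [0.38978895 0.02921
[... 452 characters left out ...]
3125, 183.63461303710938), (33.73197555541992, 17.454336166381836), 11.309932708740234)
parts_tray 0.59 [211.2, 168.6, 74.7, 51.4] 251.7 194.2 ((250.10537719726562, 193.8362274169922), (42.938758850097656, 72.3583984375), 81.57302856445312)
cold_block 0.55 [373.6, 166.5, 49.2, 38.9] 399.2 184.5 ((399.3151550292969, 184.46958923339844), (27.727333068847656, 48.58208084106445), 80.90972137451172)
bottle_mid 0.72 [211.6, 179.2, 16.4, 16.7] 220.1 186.7 ((220.00001525878906, 186.50003051757812), (14.849241256713867, 12.020814895629883), 45.0)
amber_mid 0.55 [385.2, 150.7, 16.0, 12.0] 392.0 156.3 ((392.1000671386719, 156.20001220703125), (12.074766159057617, 16.994115829467773), 63.43495178222656)
```

View pics/scene0.png

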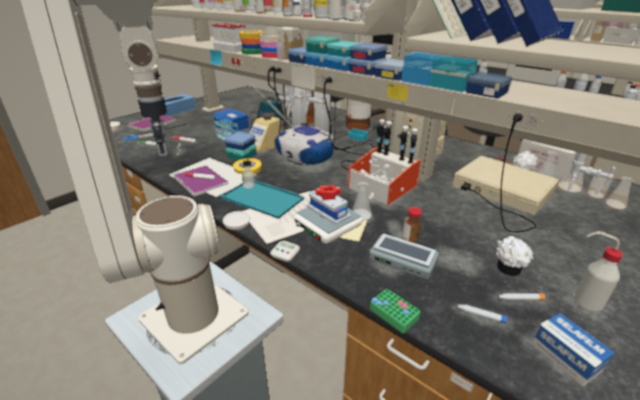

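View pics/top0.png

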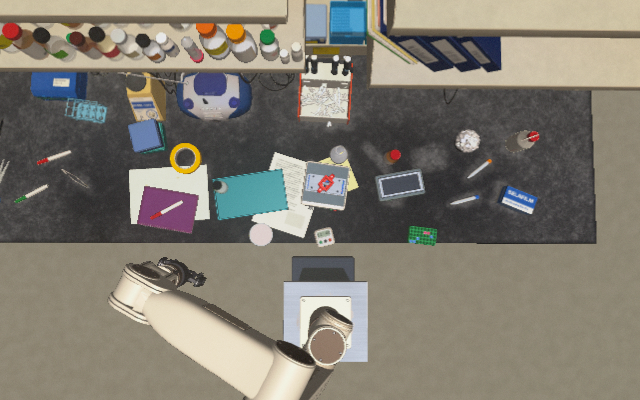

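Scene: tray (265,197), shaker with the red nut (328,192), cold block (404,255). Top: tray (250,194), nut (326,183), cold block (400,185), flask (339,154), amber bottle (394,156). The pictures are coarse, so I'll enlarge them.

```bash
python3 - <<'E'
from h import *
t=cv2.imread("pics/top0.png")[145:225,290:430];s=cv2.imread("pics/scene0.png")[175:285,300:445]
t=cv2.resize(t,None,fx=5.6,fy=5.6,interpolation=cv2.INTER_CUBIC);s=cv2.resize(s,None,fx=5.4,fy=5.4,interpolation=cv2.INTER_CUBIC)
cv2.imwrite("pics/t1.png",t);cv2.imwrite("pics/s1.png",s)
# heights from two views
for n,a,b in[("nut",(328.4,192.1),(326.1,182.2))]:print(n,tri(a,b))
print("nut top",atz("top",[(326.1,182.2)],.14),atz("scene",[(328.4,192.1)],.13))
print("tray",atz("top",[(250.5,194)],.02),atz("top",[(220,186.6)],.12),"cold",atz("top",[(399.7,184.6)],.045))
print(cal("top")[0])
E
```

```text
nut (array([ 5.15591540e-01, -8.19413761e-05,  1.26654439e-01]), np.float64(0.004320048291886712))
nut top [[ 0.51589411 -0.00142797  0.14      ]] [[ 0.50938877 -0.00233256  0.13      ]]
tray [[0.47981503 0.28221084 0.02      ]] [[0.50001961 0.3749721  0.12      ]] cold [[ 0.51633893 -0.27954324  0.045     ]]
[[423.84458878   0.         323.21121646]
 [  0.         423.84458878 191.59475063]
 [  0.           0.           1.        ]]
```

View pics/t1.png

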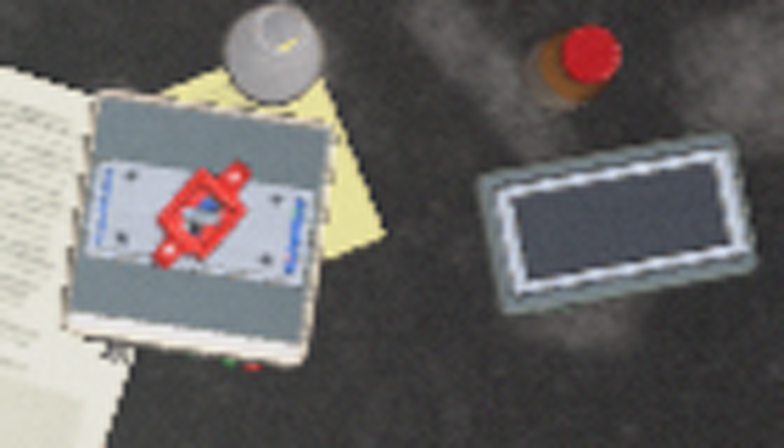

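View pics/s1.png

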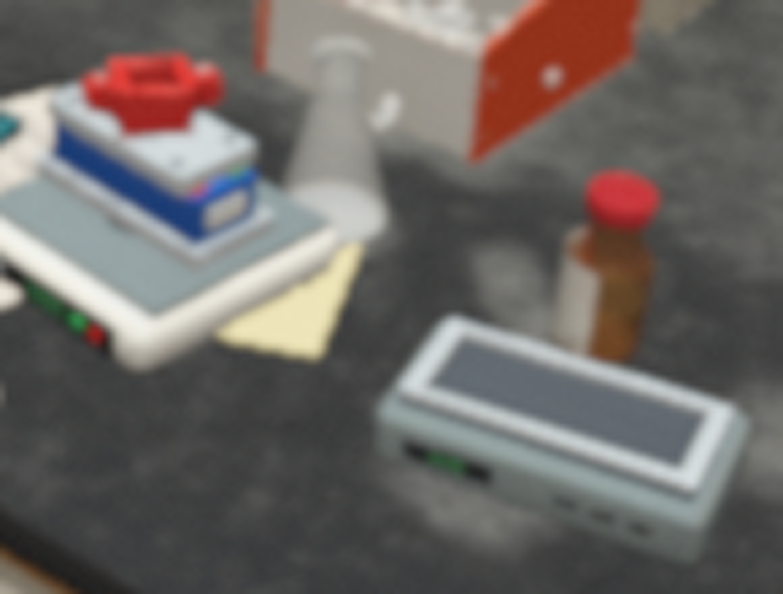

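Crop t1: the plate's corners are at about (103,162), (313,190), (302,285) and (85,253), and the nut's wings run from (237,172) to (165,255). That puts the shaker at about -8° yaw and the nut about 57° across. The cold block's bed is visible and yawed the other way. Next I'll fit the poses with edge models in both views.

```bash
cat > fit.py <<'E'
from h import *
from scipy.optimize import minimize
def rect(a,b,z):
    c=np.array([[a,b],[-a,b],[-a,-b],[a,-b],[a,b]])/2;t=np.linspace(0,1,40)[:,None]
    return np.vstack([np.c_[c[i]*(1-t)+c[i+1]*t,np.full(40,z)] for i in range(4)])
def grad(img):
    g=cv2.GaussianBlur(img.astype(np.float32),(0,0),0.8)
    return cv2.GaussianBlur(sum(np.hypot(cv2.Sobel(g[...,c],5,1,0),cv2.Sobel(g[...,c],5,0,1)) for c in range(3)),(0,0),0.7)
def fit(model,p0,G):
    def f(p):
        c,s=np.cos(p[2]),np.sin(p[2]);M=np.array([[c,-s,0],[s,c,0],[0,0,1]]);P=model@M.T+[p[0],p[1],p[3] if len(p)>3 else 0]
        v=0
        for n,g in G.items():
            q=proj(n,P).astype(np.float32);v+=cv2.remap(g,q[:,:1],q[:,1:],1).mean()
        return -v
    best=None
    for dx in(-.006,0,.006):
        for dy in(-.006,0,.006):
            q=np.array(p0,float);q[:2]+=[dx,dy];S=np.vstack([q]+[q+np.eye(len(q))[i]*(.005 if i!=2 else .05) for i in range(len(q))])
            r=minimize(f,q,method="Nelder-Mead",options=dict(initial_simplex=S,xatol=1e-5,fatol=1e-4,maxiter=400))
            if best is None or r.fun<best.fun:best=r
    return best.x,best.fun
E
python3 - <<'E'
from fit import *
I={n:cv2.imread(f"pics/{n}0.png") for n in("scene","top")};A={n:grad(i) for n,i in I.items()}
r=np.deg2rad
for nm,m,p in[("plate",rect(.058,.120,.108),(.513,0,r(-8))),("cold",rect(.058,.140,.045),(.515,-.28,r(9))),("tray",rect(.158,.268,.022),(.48,.282,r(-170+180-2)))]:
    for k in("scene","top",None):
        x,f=fit(m,p,A if k is None else {k:A[k]});print(nm,k,x[:2].round(4),np.rad2deg(x[2]).round(1),round(f))
    x,f=fit(m,list(p)+[0.],A);print(nm,"z free",x.round(4),round(f))
b=cv2.resize(I["top"][160:205,300:350],None,fx=8,fy=8,interpolation=cv2.INTER_CUBIC);h=cv2.cvtColor(b,cv2.COLOR_BGR2HSV)
m=((h[...,0]<10)|(h[...,0]>170))&(h[...,1]>120);n,l,st,ce=cv2.connectedComponentsWithStats(m.astype(np.uint8))
i=1+st[1:,4].argmax();ys,xs=np.nonzero(l==i);P=atz("top",np.c_[(xs+.5)/8-.5+300,(ys+.5)/8-.5+160],.137)[:,:2]
R_=cv2.minAreaRect(P.astype(np.float32)*1000);ev=np.linalg.eigh(np.cov(P.T))[1][:,1]
print("nut",P.mean(0),R_,"pca axis deg from +y",np.rad2deg(np.arctan2(-ev[0],ev[1])))
o=bot.get_obs();print(o["clock"],bot.tip_reach,o["grip_width"],o["eef_pos"],R.from_quat(o["tool_rot"]).as_matrix().round(3).tolist(),o["ft_force"])
print("flask,amber",atz("top",[(290+275/5.6,145+28/5.6)],.125),atz("top",[(290+592/5.6,145+53/5.6)],.113))
E
```

```text
plate scene [0.5211 0.0015] -20.4 -470
plate top [0.5156 0.0211] -7.4 -374Traceback (most recent call last):
  File "<stdin>", line 6, in <module>
  File "fit.py", line 20, in fit
    r=minimize(f,q,method="Nelder-Mead",options=dict(initial_simplex=S,xatol=1e-5,fatol=1e-4,maxiter=400))
    res = _minimize_neldermead(fun, x0, args, callback, bounds=bounds,
                               **options)
    fxr = func(xr)
    fx = function(np.copy(x), *(wrapper_args + args))
  File "fit.py", line 14, in f
    q=proj(n,P).astype(np.float32);v+=cv2.remap(g,q[:,:1],q[:,1:],1).mean()
      ~~~~^^^^^
  File "h.py", line 16, in proj
    K,d,p,M=cal(n);return cv2.projectPoints((np.array(P)-p)@M,np.zeros(3),np.zeros(3),K,d)[0][:,0]
            ~~~^^^
  File "h.py", line 5, in cal
    c=bot.calibration(n);return np.array(c["K"]),np.array(c["dist_coeffs"]),np.array(c["position"]),R.from_quat(c["orientation"]).as_matrix()
ValueError: time passes only in moves, steps and waits
```

```bash
sed -i 's/^def cal(n):/import functools\n@functools.lru_cache\ndef cal(n):/' h.py
sed -i 's/        return -v/        return -v+((p[:2]-np.array(p0)[:2])**2).sum()*4e5+(p[2]-p0[2])**2*3e3/; s/^    return cv2.GaussianBlur(sum/    return np.minimum(120,sum/; s/range(3)),(0,0),0.7)/range(3)))/' fit.py
cat > m0.py <<'E'
from fit import *
I={n:cv2.imread(f"pics/{n}0.png") for n in("scene","top")};A={n:grad(i) for n,i in I.items()}
r=np.deg2rad
for nm,m,p in[("plate",rect(.058,.120,.108),(.513,0,r(-8))),("cold",rect(.058,.140,.045),(.515,-.28,r(9))),("tray",rect(.158,.268,.022),(.48,.282,r(8)))]:
    for k in("scene","top",None):
        x,f=fit(m,p,A if k is None else {k:A[k]});print(nm,k,x[:2].round(4),np.rad2deg(x[2]).round(1),round(f))
    x,f=fit(m,list(p)+[0.],A);print(nm,"z free",x.round(4),round(f))
def corners(n,off,s,c,z):
    P=atz(n,np.array(c)/s+off,z)[:,:2];print(n,P.mean(0).round(4),"sides",np.linalg.norm(P-np.roll(P,-1,0),axis=1).round(3),"yaw",[np.rad2deg(np.arctan2(-(d:=P[i]-P[j])[0],d[1])).round(1) for i,j in((0,1),(3,2))])
o=np.array([290,145])-.5+.5/5.6;corners("top",o,5.6,[(103,162),(313,190),(302,285),(85,253)],.108)
corners("top",o,5.6,[(510,195),(720,162),(735,250),(528,282)],.045)
b=cv2.resize(I["top"][160:205,300:350],None,fx=8,fy=8,interpolation=cv2.INTER_CUBIC);h=cv2.cvtColor(b,cv2.COLOR_BGR2HSV)
m=((h[...,0]<10)|(h[...,0]>170))&(h[...,1]>120);n,l,st,ce=cv2.connectedComponentsWithStats(m.astype(np.uint8))
i=1+st[1:,4].argmax();ys,xs=np.nonzero(l==i);P=atz("top",np.c_[(xs+.5)/8-.5+300,(ys+.5)/8-.5+160],.137)[:,:2]
R_=cv2.minAreaRect(P.astype(np.float32)*1000);ev=np.linalg.eigh(np.cov(P.T))[1][:,1]
print("nut",P.mean(0),R_,"pca axis deg from +y",np.rad2deg(np.arctan2(-ev[0],ev[1])))
o=bot.get_obs();print(o["clock"],bot.tip_reach,o["grip_width"],o["eef_pos"],R.from_quat(o["tool_rot"]).as_matrix().round(3).tolist(),o["ft_force"])
print("flask,amber",atz("top",[(290+275/5.6,145+28/5.6)],.125),atz("top",[(290+592/5.6,145+53/5.6)],.113))
# overlay
v=cv2.resize(I["top"][145:225,200:430],None,fx=3.4,fy=3.4,interpolation=cv2.INTER_CUBIC)
E
python3 m0.py
```

```text
plate scene [0.5128 0.0006] -8.0 -117
plate top [ 5.124e-01 -2.000e-04] -8.1 -118
plate None [ 0.5122 -0.    ] -8.0 -234
plate z free [ 5.128e-01 -2.000e-04 -1.397e-01 -4.900e-03] -236
cold scene [ 0.5152 -0.2801] 9.0 -117
cold top [ 0.5151 -0.2806] 9.0 -119
cold None [ 0.5153 -0.2805] 9.2 -237
cold z free [ 0.5154 -0.281   0.1598  0.0067] -239
tray scene [0.48  0.282] 7.9 -118
tray top [0.48   0.2821] 8.1 -119
tray None [0.48   0.2822] 8.0 -237
tray z free [ 0.4801  0.2821  0.141  -0.0085] -238
top [5.11e-01 2.00e-04] sides [0.136 0.062 0.141 0.06 ] yaw [np.float64(-7.3), np.float64(-8.1)]
top [ 0.5176 -0.2841] sides [0.143 0.06  0.141 0.059] yaw [np.float64(9.2), np.float64(9.0)]
nut [5.14568322e-01 4.16702203e-04] ((513.8905639648438, 0.642059326171875), (39.596702575683594, 82.20162200927734), 49.51487731933594) pca axis deg from +y 50.02396506944688
1.0 0.008 0.0853955881688569 [0.22546902 0.44627906 0.23930132] [[-0.893, 0.451, 0.0], [0.451, 0.893, -0.0], [-0.0, -0.0, -1.0]] [-0.91393055 -0.17166402 -0.38243042]
flask,amber [[ 0.63278936 -0.0478023   0.125     ]] [[ 0.61980121 -0.25266902  0.113     ]]
```

```bash
sed -i 's/minimum(120/minimum(600/' fit.py; sed -i 's/(.*"plate",rect(.058,.120,.108),(.513,0,r(-8)))/&,("platen",rect(.064,.146,.064),(.513,0,r(-8)))/' m0.py; sed -i 's/^for nm,m,p in.*/for nm,m,p in[("plate",rect(.058,.120,.108),(.514,0,r(-8))),("platen",rect(.064,.146,.064),(.514,0,r(-8))),("cold",rect(.058,.140,.045),(.516,-.282,r(9))),("body",rect(.100,.180,.039),(.516,-.282,r(9))),("tray",rect(.158,.268,.022),(.48,.282,r(8)))]:/' m0.py
sed -n 5p m0.py; python3 m0.py | head -20
```

```text
for k in("scene","top",None):
plate scene [0.5098 0.0038] -8.0 -428
plate top [0.5135 0.0024] -8.9 -333
plate None [0.5115 0.0035] -8.4 -754
plate z free [ 0.5121  0.0038 -0.1475 -0.0011] -755
platen scene [0.5213 0.0079] -9.0 -367
platen top [0.5159 0.0073] -8.2 -394
platen None [0.5186 0.0103] -8.3 -751
platen z free [ 0.5158  0.0072 -0.1484  0.0058] -823
cold scene [ 0.5233 -0.2789] 9.9 -501
cold top [ 0.5186 -0.2822] 10.4 -572
cold None [ 0.5186 -0.2806] 10.4 -1020
cold z free [ 0.5182 -0.2812  0.1793  0.0045] -1094
body scene [ 0.5117 -0.2821] 10.1 -429
body top [ 0.5176 -0.2813] 10.4 -450
body None [ 0.5172 -0.2812] 10.5 -841
body z free [ 0.5174 -0.281   0.1814 -0.0045] -883
tray scene [0.4747 0.2793] 6.8 -398
tray top [0.4803 0.2839] 8.8 -497
tray None [0.4804 0.2822] 9.1 -865
tray z free [ 0.4798  0.2849  0.1459 -0.0056] -883
```

```bash
cat > plan.py <<'E'
import sys;from h import *
# args: gripper, n, x y z yaw(tool-y deg) ; rows from the measured pose, several waypoints separated by /
o=bot.get_obs();p=np.array(o["eef_pos"])*1000;M=R.from_quat(o["tool_rot"]).as_matrix();y=np.rad2deg(np.arctan2(M[1,1],M[0,1]))
print("now",p.round(1),"yaw",round(y,1),"tilt",M[:,2].round(3),"w",round(o["grip_width"]*1000,1),"F",np.round(o["ft_force"],1),"T",np.round(o["ft_torque"],2),"j",np.rad2deg(o["joint_pos"]).round(),"t",round(o["clock"],2))
for w in " ".join(sys.argv[1:]).split("/"):
    if not w.strip():continue
    g,n,tx,ty,tz,yy=map(float,w.split());n=int(n);t=np.array([tx,ty,tz]);d=t-p;dy=yy-y;rows=[]
    for k in range(n):
        a=np.deg2rad(y+dy*k/n);Y=np.array([np.cos(a),np.sin(a),0]);X=np.array([np.sin(a),-np.cos(a),0]) ;X=np.cross(Y,[0,0,-1.])
        s=d/n;rows.append([g,round(s@X,1),round(s@Y,1),round(-s[2],1),0,0,round(-dy/n,2)])
    print(str(rows).replace(" ",""));p,y=t,yy
E
python3 plan.py 1 7 370 220 239 55 / 1 7 514 0.5 220 49.8
```

```text
now [225.5 446.3 239.3] yaw 63.2 tilt [ 0. -0. -1.] w 85.4 F [-0.9 -0.2 -0.4] T [ 0.01 -0.01 -0.03] j [63. 14.  0. 77. -0. 90.] t 1.0
[[1.0,np.float64(-33.0),np.float64(-19.5),np.float64(0.0),0,0,np.float64(1.17)],[1.0,np.float64(-33.4),np.float64(-18.9),np.float64(0.0),0,0,np.float64(1.17)],[1.0,np.float64(-33.8),np.float64(-18.2),np.float64(0.0),0,0,np.float64(1.17)],[1.0,np.float64(-34.1),np.float64(-17.5),np.float64(0.0),0,0,np.float64(1.17)],[1.0,np.float64(-34.5),np.float64(-16.8),np.float64(0.0),0,0,np.float64(1.17)],[1.0,np.float64(-34.8),np.float64(-16.1),np.float64(0.0),0,0,np.float64(1.17)],[1.0,np.float64(-35.1),np.float64(-15.4),np.float64(0.0),0,0,np.float64(1.17)]]
[[1.0,np.float64(-34.8),np.float64(-13.9),np.float64(2.7),0,0,0.74],[1.0,np.float64(-35.0),np.float64(-13.4),np.float64(2.7),0,0,0.74],[1.0,np.float64(-35.2),np.float64(-13.0),np.float64(2.7),0,0,0.74],[1.0,np.float64(-35.4),np.float64(-12.5),np.float64(2.7),0,0,0.74],[1.0,np.float64(-35.5),np.float64(-12.1),np.float64(2.7),0,0,0.74],[1.0,np.float64(-35.7),np.float64(-11.6),np.float64(2.7),0,0,0.74],[1.0,np.float64(-35.8),np.float64(-11.1),np.float64(2.7),0,0,0.74]]
```

Call:
move_arm:
  deltas:
    - [1,-33,-19.5,0,0,0,1.17]
    - [1,-33.4,-18.9,0,0,0,1.17]
    - [1,-33.8,-18.2,0,0,0,1.17]
    - [1,-34.1,-17.5,0,0,0,1.17]
    - [1,-34.5,-16.8,0,0,0,1.17]
    - [1,-34.8,-16.1,0,0,0,1.17]
    - [1,-35.1,-15.4,0,0,0,1.17]

```text
clock: 1.58
eef_pos: [0.3705, 0.2184, 0.2396]
tool_rot: [0.301, 0.954, 0.0, 0.0]
ft_force: [0.9, 0.4, 0.4]
grip_width: 0.0854
grasp_force: 0.0
```

Call:
move_arm:
  deltas:
    - [1,-34.8,-13.9,2.7,0,0,0.74]
    - [1,-35,-13.4,2.7,0,0,0.74]
    - [1,-35.2,-13,2.7,0,0,0.74]
    - [1,-35.4,-12.5,2.7,0,0,0.74]
    - [1,-35.5,-12.1,2.7,0,0,0.74]
    - [1,-35.7,-11.6,2.7,0,0,0.74]
    - [1,-35.8,-11.1,2.7,0,0,0.74]
    - [1,0,0,0,0,0,0]
    - [1,0,0,0,0,0,0]

```text
clock: 2.33
eef_pos: [0.5144, -0.0012, 0.2197]
tool_rot: [0.345, 0.939, -0.0, -0.001]
ft_force: [-0.1, -0.2, -0.4]
grip_width: 0.0856
grasp_force: 0.0
```

```bash
sed -i 's/s=d\/n;rows.append(\(.*\))$/s=d\/n;rows.append([float(v) for v in \1])/' plan.py; python3 plan.py 0.75 4 514 0.5 122 49.8
python3 - <<'E'
from fit import *
i=bot.camera("scene");cv2.imwrite("pics/s2.png",cv2.resize(i[100:230,270:400],None,fx=4.5,fy=4.5,interpolation=cv2.INTER_CUBIC))
E
```

```text
now [514.4  -1.2 219.7] yaw 49.6 tilt [-0.001  0.    -1.   ] w 85.6 F [-0.1 -0.2 -0.4] T [0.   0.   0.03] j [-0. 16.  0. 74.  0. 40.] t 2.33
[[0.75,0.4,0.3,24.4,0.0,0.0,-0.05],[0.75,0.4,0.3,24.4,0.0,0.0,-0.05],[0.75,0.4,0.3,24.4,0.0,0.0,-0.05],[0.75,0.4,0.3,24.4,0.0,0.0,-0.05]]
```

View pics/s2.png

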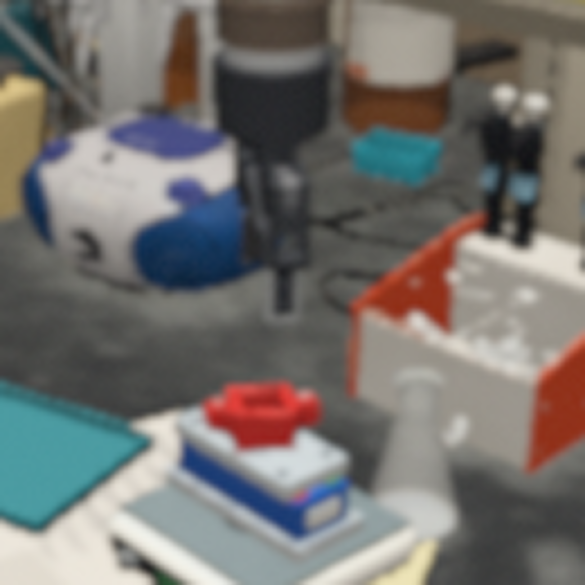

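The view shows the open gripper above the nut, with the fingertips near crop (285,315) and the nut at (262,410). Descending now.

Call:
move_arm:
  deltas:
    - [0.75,0.4,0.3,24.5,0,0,0]
    - [0.75,0.4,0.3,24.5,0,0,0]
    - [0.75,0.4,0.3,24.5,0,0,0]
    - [0.75,0.4,0.3,24.5,0,0,0]
    - [0.6,0,0,0,0,0,0]
    - [0.54,0,0,0,0,0,0]
    - [0.52,0,0,0,0,0,0]
    - [0.5,0,0,0,0,0,0]
    - [0.5,0,0,0,0,0,0]

```text
clock: 3.13
eef_pos: [0.5147, 0.0027, 0.1243]
tool_rot: [0.343, 0.939, 0.001, 0.002]
ft_force: [-0.5, 0.1, 0.8]
grip_width: 0.0425
grasp_force: 0.0
```

```bash
python3 plan.py
python3 - <<'E'
from fit import *
i=bot.camera("scene");cv2.imwrite("pics/s3.png",cv2.resize(i[160:225,295:360],None,fx=9,fy=9,interpolation=cv2.INTER_CUBIC))
print((proj("scene",[[.514,0,.114],[.514,0,.14]])-[295,160])*9)
E
```

```text
now [514.7   2.7 124.3] yaw 49.9 tilt [ 0.003  0.    -1.   ] w 42.5 F [-0.5  0.1  0.8] T [0.03 0.03 0.04] j [ 0. 20. -9. 61.  0. 40.] t 3.13
[[303.19541694 321.23912228]
 [304.19466972 256.89823015]]
```

View pics/s3.png

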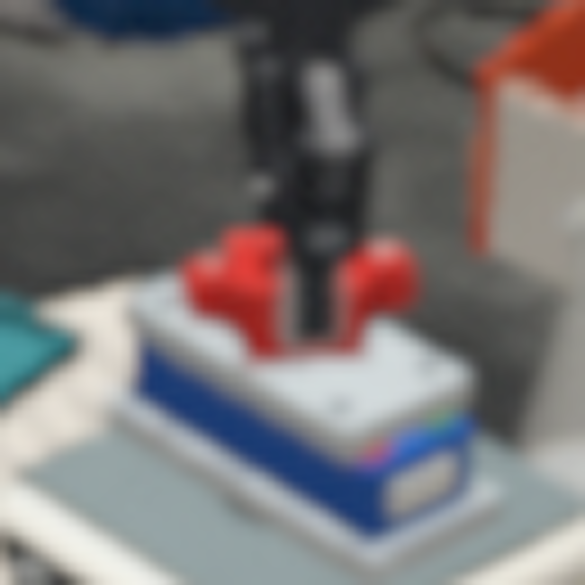

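The fingers straddle the nut's flats at crop (315,300), with tips just above its base. Closing now.

Call:
move_arm:
  deltas:
    - [0.48,0,0,0,0,0,0]
    - [0.47,0,0,0,0,0,0]
    - [0.46,0,0,0,0,0,0]
    - [0.45,0,0,0,0,0,0]

```text
clock: 3.52
eef_pos: [0.514, 0.0021, 0.1237]
tool_rot: [0.344, 0.939, 0.0, 0.001]
ft_force: [-1.7, -2.5, 6.3]
grip_width: 0.0395
grasp_force: 43.2
```

```bash
python3 plan.py
```

```text
now [514.    2.1 123.7] yaw 49.8 tilt [ 0.002 -0.    -1.   ] w 39.5 F [-1.7 -2.5  6.3] T [-0.27  0.42 -0.07] j [ 0. 20. -9. 61. -0. 40.] t 3.52
```

Call:
move_arm:
  deltas:
    - [0.4,0,0,0,0,0,0]
    - [0.4,0,0,0,0,0,2]
    - [0.4,0,0,0,0,0,4]
    - [0.4,0,0,0,0,0,4]
    - [0.4,0,0,0,0,0,4]
    - [0.4,0,0,0,0,0,4]

```text
clock: 4.02
eef_pos: [0.5151, 0.0021, 0.1238]
tool_rot: [0.488, 0.873, 0.001, 0.002]
ft_force: [0.5, -0.8, 4.4]
grip_width: 0.039
grasp_force: 59.3
```

```bash
python3 plan.py
```

```text
now [515.1   2.1 123.8] yaw 31.6 tilt [ 0.004 -0.001 -1.   ] w 39.0 F [ 0.5 -0.8  4.4] T [-0.32  0.01  0.05] j [ 0. 20. -9. 61. -0. 59.] t 4.02
```

Call:
move_arm:
  deltas:
    - [0.4,0,0,0,0,0,5]
    - [0.4,0,0,0,0,0,5]
    - [0.4,0,0,0,0,0,5]
    - [0.4,0,0,0,0,0,5]
    - [0.4,0,0,0,0,0,5]
    - [0.4,0,0,0,0,0,5]
    - [0.4,0,0,0,0,0,5]
    - [0.4,0,0,0,0,0,5]
    - [0.4,0,0,0,0,0,0]
    - [0.4,0,0,0,0,0,0]

```text
clock: 4.85
eef_pos: [0.5155, 0.0019, 0.1245]
tool_rot: [0.756, 0.655, 0.002, 0.002]
ft_force: [0.8, -1.2, 8.3]
grip_width: 0.0389
grasp_force: 60.0
```

```bash
python3 plan.py
```

```text
now [515.5   1.9 124.5] yaw -8.2 tilt [ 0.005 -0.001 -1.   ] w 38.9 F [ 0.8 -1.2  8.3] T [-0.36  0.12 -0.07] j [ 0. 20. -9. 61. -0. 98.] t 4.85
```

Call:
move_arm:
  deltas:
    - [0.4,0,0,-1,0,0,0]
    - [0.4,0,0,-1,0,0,0]
    - [0.4,0,0,-1,0,0,0]
    - [0.4,0,0,-1,0,0,0]
    - [0.4,0,0,-1,0,0,0]

```text
clock: 5.27
eef_pos: [0.5133, 0.0025, 0.1272]
tool_rot: [0.756, 0.655, -0.0, -0.0]
ft_force: [-0.6, -0.1, -0.6]
grip_width: 0.0389
grasp_force: 60.0
```

```bash
python3 plan.py
```

```text
now [513.3   2.5 127.2] yaw -8.2 tilt [-0.001  0.    -1.   ] w 38.9 F [-0.6 -0.1 -0.6] T [-0.03 -0.01  0.04] j [ 0. 20. -9. 61.  0. 98.] t 5.27
```

```bash
python3 plan.py 0.4 4 513.3 2 195 -8.2 / 0.4 8 490 145 195 46 / 0.4 9 479 288 110 99 / 0.4 3 479 288 45 99
```

```text
now [513.3   2.5 127.2] yaw -8.2 tilt [-0.001  0.    -1.   ] w 38.9 F [-0.6 -0.1 -0.6] T [-0.03 -0.01  0.04] j [ 0. 20. -9. 61.  0. 98.] t 5.27
[[0.4,-0.1,0.0,-16.9,0.0,0.0,0.01],[0.4,-0.1,0.0,-16.9,0.0,0.0,0.01],[0.4,-0.1,0.0,-16.9,0.0,0.0,0.01],[0.4,-0.1,0.0,-16.9,0.0,0.0,0.01]]
[[0.4,17.3,-5.4,-0.0,0.0,0.0,-6.78],[0.4,17.8,-3.4,-0.0,0.0,0.0,-6.78],[0.4,18.1,-1.2,-0.0,0.0,0.0,-6.78],[0.4,18.1,0.9,-0.0,0.0,0.0,-6.78],[0.4,17.9,3.0,-0.0,0.0,0.0,-6.78],[0.4,17.4,5.1,-0.0,0.0,0.0,-6.78],[0.4,16.6,7.1,-0.0,0.0,0.0,-6.78],[0.4,15.7,9.0,-0.0,0.0,0.0,-6.78]]
[[0.4,11.9,10.6,9.4,0.0,0.0,-5.89],[0.4,10.8,11.7,9.4,0.0,0.0,-5.89],[0.4,9.5,12.8,9.4,0.0,0.0,-5.89],[0.4,8.1,13.7,9.4,0.0,0.0,-5.89],[0.4,6.7,14.5,9.4,0.0,0.0,-5.89],[0.4,5.2,15.1,9.4,0.0,0.0,-5.89],[0.4,3.6,15.5,9.4,0.0,0.0,-5.89],[0.4,2.0,15.8,9.4,0.0,0.0,-5.89],[0.4,0.4,15.9,9.4,0.0,0.0,-5.89]]
[[0.4,0.0,0.0,21.7,0.0,0.0,-0.0],[0.4,0.0,0.0,21.7,0.0,0.0,-0.0],[0.4,0.0,0.0,21.7,0.0,0.0,-0.0]]
```

Call:
move_arm:
  deltas:
    - [0.4,0,0,-8,0,0,0]
    - [0.4,0,0,-20,0,0,0]
    - [0.4,0,0,-20,0,0,0]
    - [0.4,0,0,-20,0,0,0]
    - [0.4,0,0,0,0,0,0]

```text
clock: 5.68
eef_pos: [0.5158, 0.0026, 0.1997]
tool_rot: [0.756, 0.655, 0.003, 0.002]
ft_force: [0.6, 0.2, -0.8]
grip_width: 0.0389
grasp_force: 61.3
```

Call:
move_arm:
  deltas:
    - [0.4,17.3,-5.4,0,0,0,-6.78]
    - [0.4,17.8,-3.4,0,0,0,-6.78]
    - [0.4,18.1,-1.2,0,0,0,-6.78]
    - [0.4,18.1,0.9,0,0,0,-6.78]
    - [0.4,17.9,3,0,0,0,-6.78]
    - [0.4,17.4,5.1,0,0,0,-6.78]
    - [0.4,16.6,7.1,0,0,0,-6.78]
    - [0.4,15.7,9,0,0,0,-6.78]

```text
clock: 6.35
eef_pos: [0.4892, 0.1462, 0.1947]
tool_rot: [0.371, 0.929, -0.0, -0.001]
ft_force: [0.6, 0.1, -1.0]
grip_width: 0.0389
grasp_force: 61.5
```

Call:
move_arm:
  deltas:
    - [0.4,11.9,10.6,9.4,0,0,-5.89]
    - [0.4,10.8,11.7,9.4,0,0,-5.89]
    - [0.4,9.5,12.8,9.4,0,0,-5.89]
    - [0.4,8.1,13.7,9.4,0,0,-5.89]
    - [0.4,6.7,14.5,9.4,0,0,-5.89]
    - [0.4,5.2,15.1,9.4,0,0,-5.89]
    - [0.4,3.6,15.5,9.4,0,0,-5.89]
    - [0.4,2,15.8,9.4,0,0,-5.89]
    - [0.4,0.4,15.9,9.4,0,0,-5.89]
    - [0.4,0,0,0,0,0,0]

```text
clock: 7.18
eef_pos: [0.4769, 0.2902, 0.108]
tool_rot: [-0.082, 0.997, -0.0, -0.002]
ft_force: [-0.3, -0.2, -1.0]
grip_width: 0.039
grasp_force: 61.3
```

```bash
python3 plan.py 0.4 4 479 288 40 99
python3 - <<'E'
from fit import *
i=bot.camera("scene");t=bot.camera("top")
a=cv2.resize(i[130:230,210:350],None,fx=4,fy=4,interpolation=2);b=cv2.resize(t[145:225,200:340],None,fx=4,fy=3.5,interpolation=2)
cv2.imwrite("pics/c4.png",np.vstack([a[:300],b[:280]]))
E
```

```text
now [476.9 290.2 108. ] yaw 99.4 tilt [-0.004 -0.001 -1.   ] w 39.0 F [-0.3 -0.2 -1. ] T [ 0.02 -0.03  0.03] j [31. 26. -3. 62.  0. 22.] t 7.18
[[0.4,-0.4,-0.6,17.0,0.0,0.0,0.1],[0.4,-0.4,-0.6,17.0,0.0,0.0,0.1],[0.4,-0.4,-0.6,17.0,0.0,0.0,0.1],[0.4,-0.4,-0.6,17.0,0.0,0.0,0.1]]
```

View pics/c4.png

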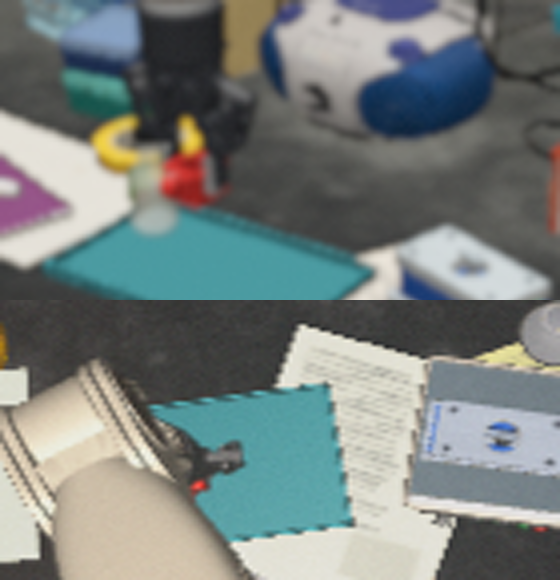

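Top half: the nut is held beside the bottle (155,180) over the tray, and the plate is still on the shaker. Bottom half: the plate's hole with the stud in it shows at (503,437). Lowering the nut.

Call:
move_arm:
  deltas:
    - [0.4,-0.4,-1.2,17,0,0,0]
    - [0.4,-0.4,-1.2,17,0,0,0]
    - [0.4,-0.4,-1.2,17,0,0,0]
    - [0.4,-0.4,-1.2,17,0,0,0]
    - [0.4,0,0,5,0,0,0]
    - [0.4,0,0,3,0,0,0]
    - [0.4,0,0,0,0,0,0]

```text
clock: 7.87
eef_pos: [0.4812, 0.2834, 0.0349]
tool_rot: [-0.078, 0.997, -0.0, -0.0]
ft_force: [-0.3, 0.2, -0.9]
grip_width: 0.039
grasp_force: 61.3
```

```bash
python3 plan.py
```

```text
now [481.2 283.4  34.9] yaw 99.0 tilt [-0. -0. -1.] w 39.0 F [-0.3  0.2 -0.9] T [-0.03  0.02 -0.01] j [30. 30. -8. 52. -0. 21.] t 7.87
```

Call:
move_arm:
  deltas:
    - [0.4,0,0,2,0,0,0]
    - [0.4,0,0,1.5,0,0,0]
    - [0.4,0,0,1.5,0,0,0]
    - [0.4,0,0,0,0,0,0]

```text
clock: 8.2
eef_pos: [0.4813, 0.2841, 0.0301]
tool_rot: [-0.079, 0.997, 0.0, 0.0]
ft_force: [0.4, -0.6, -0.7]
grip_width: 0.039
grasp_force: 61.3
```

```bash
python3 plan.py
```

```text
now [481.3 284.1  30.1] yaw 99.1 tilt [ 0.001  0.    -1.   ] w 39.0 F [ 0.4 -0.6 -0.7] T [ 0.06  0.06 -0.01] j [31. 30. -9. 51. -0. 21.] t 8.2
```

Call:
move_arm:
  deltas:
    - [0.4,0,0,1,0,0,0]
    - [0.4,0,0,1,0,0,0]
    - [0.4,0,0,1,0,0,0]
    - [0.4,0,0,0,0,0,0]

```text
clock: 8.53
eef_pos: [0.4811, 0.284, 0.0268]
tool_rot: [-0.079, 0.997, 0.0, 0.0]
ft_force: [0.1, 0.8, -1.6]
grip_width: 0.0392
grasp_force: 61.4
```

```bash
python3 plan.py
```

```text
now [481.1 284.   26.8] yaw 99.1 tilt [ 0.  0. -1.] w 39.2 F [ 0.1  0.8 -1.6] T [ 0.01 -0.03  0.02] j [31. 31. -9. 51. -0. 21.] t 8.53
```

Call:
move_arm:
  deltas:
    - [0.4,0,0,1,0,0,0]
    - [0.4,0,0,1,0,0,0]
    - [0.4,0,0,0,0,0,0]
    - [0.4,0,0,0,0,0,0]

```text
clock: 8.87
eef_pos: [0.4811, 0.284, 0.0267]
tool_rot: [-0.079, 0.997, 0.0, 0.0]
ft_force: [-3.9, -2.8, 11.5]
grip_width: 0.0389
grasp_force: 62.9
```

```bash
python3 plan.py
```

```text
now [481.1 284.   26.7] yaw 99.1 tilt [ 0.001  0.    -1.   ] w 38.9 F [-3.9 -2.8 11.5] T [-0.45  0.79 -0.02] j [31. 31. -9. 51.  0. 21.] t 8.87
```

Call:
move_arm:
  deltas:
    - [0.5,0,0,0,0,0,0]
    - [0.6,0,0,0,0,0,0]
    - [0.62,0,0,0,0,0,0]
    - [0.62,0,0,0,0,0,0]
    - [0.62,0,0,-10,0,0,0]
    - [0.62,0,0,-30,0,0,0]
    - [0.62,0,0,-35,0,0,0]
    - [0.62,0,0,-35,0,0,0]
    - [0.62,0,0,-30,0,0,0]
    - [0.62,0,0,0,0,0,0]

```text
clock: 9.7
eef_pos: [0.4848, 0.2861, 0.1728]
tool_rot: [-0.079, 0.997, 0.003, 0.006]
ft_force: [0.9, -0.1, 0.8]
grip_width: 0.053
grasp_force: 0.0
```

```bash
python3 plan.py 1 8 490 145 185 45 / 1 8 514 1.5 165 -8.3 / 0.9 2 514 1.5 127 -8.3
```

```text
now [484.8 286.1 172.8] yaw 99.1 tilt [ 0.012  0.007 -1.   ] w 53.0 F [ 0.9 -0.1  0.8] T [ 0.1  -0.08 -0.01] j [31. 22.  2. 69. -0. 21.] t 9.7
[[1.0,2.1,-17.5,-1.5,0.0,0.0,6.76],[1.0,0.1,-17.6,-1.5,0.0,0.0,6.76],[1.0,-2.0,-17.5,-1.5,0.0,0.0,6.76],[1.0,-4.1,-17.2,-1.5,0.0,0.0,6.76],[1.0,-6.1,-16.6,-1.5,0.0,0.0,6.76],[1.0,-8.0,-15.7,-1.5,0.0,0.0,6.76],[1.0,-9.8,-14.7,-1.5,0.0,0.0,6.76],[1.0,-11.4,-13.5,-1.5,0.0,0.0,6.76]]
[[1.0,-14.8,-10.6,2.5,0.0,0.0,6.66],[1.0,-15.9,-8.8,2.5,0.0,0.0,6.66],[1.0,-16.8,-6.9,2.5,0.0,0.0,6.66],[1.0,-17.5,-4.9,2.5,0.0,0.0,6.66],[1.0,-18.0,-2.8,2.5,0.0,0.0,6.66],[1.0,-18.2,-0.7,2.5,0.0,0.0,6.66],[1.0,-18.1,1.4,2.5,0.0,0.0,6.66],[1.0,-17.8,3.5,2.5,0.0,0.0,6.66]]
[[0.9,0.0,0.0,19.0,0.0,0.0,-0.0],[0.9,0.0,0.0,19.0,0.0,0.0,-0.0]]
```

Call:
move_arm:
  deltas:
    - [1,2.1,-17.5,-1.5,0,0,6.76]
    - [1,0.1,-17.6,-1.5,0,0,6.76]
    - [1,-2,-17.5,-1.5,0,0,6.76]
    - [1,-4.1,-17.2,-1.5,0,0,6.76]
    - [1,-6.1,-16.6,-1.5,0,0,6.76]
    - [1,-8,-15.7,-1.5,0,0,6.76]
    - [1,-9.8,-14.7,-1.5,0,0,6.76]
    - [1,-11.4,-13.5,-1.5,0,0,6.76]

```text
clock: 10.37
eef_pos: [0.4862, 0.142, 0.177]
tool_rot: [0.385, 0.923, -0.0, -0.0]
ft_force: [0.3, 0.1, 0.3]
grip_width: 0.0854
grasp_force: 0.0
```

Call:
move_arm:
  deltas:
    - [1,-14.8,-10.6,2.5,0,0,6.66]
    - [1,-15.9,-8.8,2.5,0,0,6.66]
    - [1,-16.8,-6.9,2.5,0,0,6.66]
    - [1,-17.5,-4.9,2.5,0,0,6.66]
    - [1,-18,-2.8,2.5,0,0,6.66]
    - [1,-18.2,-0.7,2.5,0,0,6.66]
    - [1,-18.1,1.4,2.5,0,0,6.66]
    - [1,-17.8,3.5,2.5,0,0,6.66]
    - [1,0,0,0,0,0,0]
    - [1,0,0,0,0,0,0]

```text
clock: 11.2
eef_pos: [0.51, -0.0012, 0.1567]
tool_rot: [0.756, 0.654, -0.0, -0.0]
ft_force: [1.2, -0.6, -0.5]
grip_width: 0.0853
grasp_force: 0.0
```

```bash
python3 plan.py 1 4 514 1.5 108 -8.3
python3 - <<'E'
from fit import *
i=bot.camera("scene");t=bot.camera("top")
a=cv2.resize(i[150:225,220:360],None,fx=4,fy=4,interpolation=2);b=cv2.resize(t[145:225,200:340],None,fx=4,fy=3.5,interpolation=2)
cv2.imwrite("pics/c5.png",np.vstack([a,b[:280]]))
for n,im in(("scene",i),("top",t)):
    for q in("wing_nut","plate_mid"):
        for o in bot.outline_of(q,n)[:1]:ys,xs=np.nonzero(o["pixels"]);print(n,q,o["conf"],xs.mean(),ys.mean(),atz(n,[(xs.mean(),ys.mean())],.027 if q=="wing_nut" else .111))
E
```

```text
now [510.   -1.2 156.7] yaw -8.3 tilt [-0.001  0.    -1.   ] w 85.3 F [ 1.2 -0.6 -0.5] T [0.01 0.   0.05] j [-0. 18. -7. 65.  0. 98.] t 11.2
[[1.0,0.8,0.9,12.2,0.0,0.0,0.0],[1.0,0.8,0.9,12.2,0.0,0.0,0.0],[1.0,0.8,0.9,12.2,0.0,0.0,0.0],[1.0,0.8,0.9,12.2,0.0,0.0,0.0]]
scene wing_nut 0.71 262.8666666666667 193.68205128205128 [[0.48369209 0.28723987 0.027     ]]
scene plate_mid 0.84 327.0077519379845 198.0749354005168 [[ 0.50298164 -0.00222201  0.111     ]]
top wing_nut 0.52 250.34246575342465 193.77397260273972 [[0.48027304 0.2817129  0.027     ]]
top plate_mid 0.4 310.1333333333333 183.6 [[0.513033  0.0551758 0.111    ]]
```

View pics/c5.png

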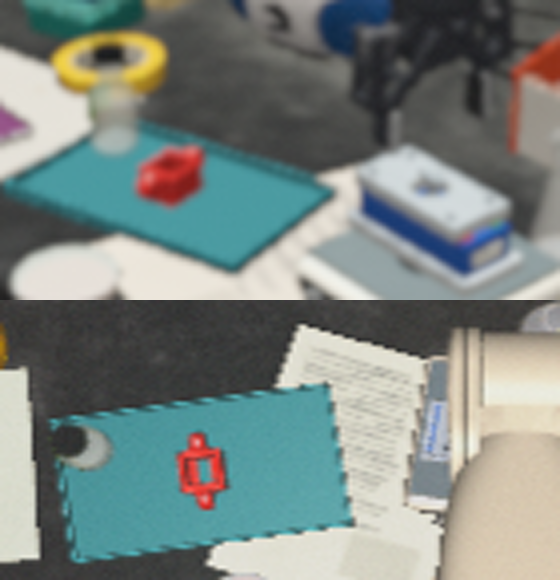

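The nut stands upright in the middle of the tray, at (170,175) in the scene crop and (203,470) in the top crop, and the bottle hasn't moved. Going down for the plate.

Call:
move_arm:
  deltas:
    - [1,0.8,0.9,13,0,0,0]
    - [1,0.8,0.9,13,0,0,0]
    - [1,0.8,0.9,13,0,0,0]
    - [1,0.8,0.9,11,0,0,0]
    - [0.85,0,0,0,0,0,0]
    - [0.76,0,0,0,0,0,0]
    - [0.73,0,0,0,0,0,0]
    - [0.73,0,0,0,0,0,0]

```text
clock: 12.17
eef_pos: [0.5149, 0.0022, 0.1078]
tool_rot: [0.756, 0.654, 0.001, 0.001]
ft_force: [0.9, 0.1, -0.2]
grip_width: 0.0619
grasp_force: 0.0
```

```bash
python3 plan.py
```

```text
now [514.9   2.2 107.8] yaw -8.3 tilt [ 0.002 -0.    -1.   ] w 61.9 F [ 0.9  0.1 -0.2] T [-0.01 -0.02  0.  ] j [  0.  21. -10.  59.  -0.  99.] t 12.17
```

Call:
move_arm:
  deltas:
    - [0.7,0,0,0,0,0,0]
    - [0.68,0,0,0,0,0,0]
    - [0.66,0,0,0,0,0,0]
    - [0.6,0,0,0,0,0,0]
    - [0.6,0,0,0,0,0,0]

```text
clock: 12.58
eef_pos: [0.5143, 0.0021, 0.108]
tool_rot: [0.756, 0.654, 0.0, 0.0]
ft_force: [-3.2, 1.7, 6.6]
grip_width: 0.0562
grasp_force: 62.7
```

```bash
python3 plan.py
```

```text
now [514.3   2.1 108. ] yaw -8.3 tilt [ 0.001  0.    -1.   ] w 56.2 F [-3.2  1.7  6.6] T [ 0.09  0.72 -0.01] j [  0.  21. -11.  59.   0.  99.] t 12.58
```

Call:
move_arm:
  deltas:
    - [0.5,0,0,-1,0,0,0]
    - [0.5,0,0,-2,0,0,0]
    - [0.5,0,0,-3,0,0,0]
    - [0.5,0,0,-4,0,0,0]
    - [0.5,0,0,-10,0,0,0]
    - [0.5,0,0,-10,0,0,0]
    - [0.5,0,0,-20,0,0,0]
    - [0.5,0,0,-15,0,0,0]
    - [0.5,0,0,0,0,0,0]
    - [0.5,0,0,0,0,0,0]

```text
clock: 13.42
eef_pos: [0.5154, 0.002, 0.1733]
tool_rot: [0.756, 0.654, 0.001, 0.001]
ft_force: [0.4, 0.1, -3.8]
grip_width: 0.0557
grasp_force: 64.2
```

```bash
python3 plan.py  0.5 8 490 125 185 45 / 0.5 8 492 209 130 99 / 0.5 4 492 209 50 99
python3 - <<'E'
from fit import *
i=bot.camera("scene");cv2.imwrite("pics/c6.png",cv2.resize(i[130:230,270:400],None,fx=5,fy=5,interpolation=2))
E
```

```text
now [515.4   2.  173.3] yaw -8.3 tilt [ 0.004 -0.    -1.   ] w 55.7 F [ 0.4  0.1 -3.8] T [-0.02 -0.02  0.01] j [ 0. 18. -5. 68. -0. 99.] t 13.42
[[0.5,14.8,-5.4,-1.5,0.0,0.0,-6.66],[0.5,15.3,-3.6,-1.5,0.0,0.0,-6.66],[0.5,15.6,-1.8,-1.5,0.0,0.0,-6.66],[0.5,15.7,0.0,-1.5,0.0,0.0,-6.66],[0.5,15.6,1.8,-1.5,0.0,0.0,-6.66],[0.5,15.3,3.6,-1.5,0.0,0.0,-6.66],[0.5,14.7,5.4,-1.5,0.0,0.0,-6.66],[0.5,14.0,7.0,-1.5,0.0,0.0,-6.66]]
[[0.5,7.2,7.6,6.9,0.0,0.0,-6.75],[0.5,6.3,8.4,6.9,0.0,0.0,-6.75],[0.5,5.3,9.1,6.9,0.0,0.0,-6.75],[0.5,4.2,9.6,6.9,0.0,0.0,-6.75],[0.5,3.0,10.1,6.9,0.0,0.0,-6.75],[0.5,1.8,10.3,6.9,0.0,0.0,-6.75],[0.5,0.6,10.5,6.9,0.0,0.0,-6.75],[0.5,-0.7,10.5,6.9,0.0,0.0,-6.75]]
[[0.5,0.0,0.0,20.0,0.0,0.0,-0.0],[0.5,0.0,0.0,20.0,0.0,0.0,-0.0],[0.5,0.0,0.0,20.0,0.0,0.0,-0.0],[0.5,0.0,0.0,20.0,0.0,0.0,-0.0]]
```

View pics/c6.png

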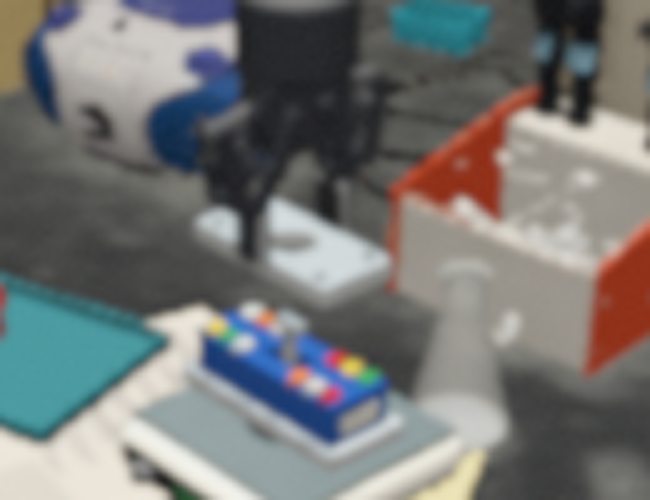

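The plate is held level at (295,250) above the shaker. The holder and bare stud (290,335) are still in place. Carrying the plate to the tray's -y end.

Call:
move_arm:
  deltas:
    - [0.5,14.8,-5.4,-1.5,0,0,-6.66]
    - [0.5,15.3,-3.6,-1.5,0,0,-6.66]
    - [0.5,15.6,-1.8,-1.5,0,0,-6.66]
    - [0.5,15.7,0,-1.5,0,0,-6.66]
    - [0.5,15.6,1.8,-1.5,0,0,-6.66]
    - [0.5,15.3,3.6,-1.5,0,0,-6.66]
    - [0.5,14.7,5.4,-1.5,0,0,-6.66]
    - [0.5,14,7,-1.5,0,0,-6.66]

```text
clock: 14.13
eef_pos: [0.4876, 0.1255, 0.1824]
tool_rot: [0.38, 0.925, -0.001, -0.001]
ft_force: [0.2, 0.3, -2.3]
grip_width: 0.0561
grasp_force: 64.2
```

Call:
move_arm:
  deltas:
    - [0.5,7.2,7.6,6.9,0,0,-6.75]
    - [0.5,6.3,8.4,6.9,0,0,-6.75]
    - [0.5,5.3,9.1,6.9,0,0,-6.75]
    - [0.5,4.2,9.6,6.9,0,0,-6.75]
    - [0.5,3,10.1,6.9,0,0,-6.75]
    - [0.5,1.8,10.3,6.9,0,0,-6.75]
    - [0.5,0.6,9,6.9,0,0,-6.75]
    - [0.5,-0.7,9,6.9,0,0,-6.75]
    - [0.5,0,0,0,0,0,0]
    - [0.5,0,0,0,0,0,0]

```text
clock: 14.97
eef_pos: [0.4896, 0.2057, 0.1271]
tool_rot: [-0.077, 0.997, -0.001, -0.002]
ft_force: [0.0, -0.2, -1.9]
grip_width: 0.0562
grasp_force: 64.2
```

```bash
python3 plan.py  0.5 4 492.2 206 50 99
```

```text
now [489.6 205.7 127.1] yaw 98.9 tilt [-0.003 -0.002 -1.   ] w 56.2 F [ 0.  -0.2 -1.9] T [ 0.01 -0.03 -0.03] j [23. 22. -6. 62. -0. 14.] t 14.97
[[0.5,-0.7,-0.0,19.3,0.0,0.0,-0.03],[0.5,-0.7,-0.0,19.3,0.0,0.0,-0.03],[0.5,-0.7,-0.0,19.3,0.0,0.0,-0.03],[0.5,-0.7,-0.0,19.3,0.0,0.0,-0.03]]
```

Call:
move_arm:
  deltas:
    - [0.5,-0.6,0,20,0,0,0]
    - [0.5,-0.6,0,22,0,0,0]
    - [0.5,-0.6,0,22,0,0,0]
    - [0.5,0,0,20,0,0,0]
    - [0.5,0,0,12,0,0,0]
    - [0.5,0,0,4,0,0,0]
    - [0.5,0,0,0,0,0,0]
    - [0.5,0,0,0,0,0,0]

```text
clock: 15.63
eef_pos: [0.493, 0.2061, 0.0292]
tool_rot: [-0.078, 0.997, 0.0, 0.0]
ft_force: [0.3, 0.2, -2.3]
grip_width: 0.0562
grasp_force: 64.2
```

```bash
python3 plan.py
```

```text
now [493.  206.1  29.2] yaw 98.9 tilt [ 0.001  0.    -1.   ] w 56.2 F [ 0.3  0.2 -2.3] T [-0.01 -0.01 -0.05] j [ 23.  28. -13.  49.  -0.  14.] t 15.63
```

Call:
move_arm:
  deltas:
    - [0.5,0,0,3,0,0,0]
    - [0.5,0,0,2,0,0,0]
    - [0.5,0,0,1.5,0,0,0]
    - [0.5,0,0,1,0,0,0]
    - [0.5,0,0,0,0,0,0]
    - [0.5,0,0,0,0,0,0]

```text
clock: 16.13
eef_pos: [0.4925, 0.2064, 0.0212]
tool_rot: [-0.078, 0.997, 0.0, 0.0]
ft_force: [-0.2, -0.2, -2.0]
grip_width: 0.056
grasp_force: 64.2
```

```bash
python3 plan.py
```

```text
now [492.5 206.4  21.2] yaw 99.0 tilt [ 0.  0. -1.] w 56.0 F [-0.2 -0.2 -2. ] T [ 0.01 -0.02  0.02] j [ 23.  29. -13.  48.  -0.  14.] t 16.13
```

Call:
move_arm:
  deltas:
    - [0.5,0,0,1,0,0,0]
    - [0.5,0,0,1,0,0,0]
    - [0.5,0,0,0.5,0,0,0]
    - [0.5,0,0,0,0,0,0]
    - [0.5,0,0,0,0,0,0]

```text
clock: 16.55
eef_pos: [0.4928, 0.2065, 0.02]
tool_rot: [-0.078, 0.997, 0.0, 0.001]
ft_force: [-2.4, -0.5, 8.7]
grip_width: 0.0558
grasp_force: 65.2
```

```bash
python3 plan.py
```

```text
now [492.8 206.5  20. ] yaw 99.0 tilt [ 0.001  0.    -1.   ] w 55.8 F [-2.4 -0.5  8.7] T [-0.25  0.63 -0.04] j [ 23.  29. -13.  48.   0.  14.] t 16.55
```

Call:
move_arm:
  deltas:
    - [0.68,0,0,0,0,0,0]
    - [0.73,0,0,0,0,0,0]
    - [0.73,0,0,0,0,0,0]
    - [0.73,0,0,-4,0,0,0]
    - [0.73,0,0,-15,0,0,0]
    - [0.73,0,0,-30,0,0,0]
    - [0.73,0,0,-40,0,0,0]
    - [0.73,0,0,-40,0,0,0]
    - [0.73,0,0,-35,0,0,0]
    - [0.73,0,0,0,0,0,0]

```text
clock: 17.38
eef_pos: [0.4969, 0.2081, 0.1911]
tool_rot: [-0.078, 0.997, 0.002, 0.007]
ft_force: [1.2, 0.3, 0.6]
grip_width: 0.0627
grasp_force: 0.0
```

```bash
python3 plan.py 1 8 495 120 190 45 / 1 8 514.5 1.5 160 -8.3 / 1 3 514.5 1.5 110 -8.3
```

```text
now [496.9 208.1 191.1] yaw 99.0 tilt [ 0.014  0.006 -1.   ] w 62.7 F [1.2 0.3 0.6] T [-0.03 -0.08  0.01] j [23. 19. -0. 70. -0. 14.] t 17.38
[[1.0,2.0,-10.8,0.1,0.0,0.0,6.75],[1.0,0.7,-11.0,0.1,0.0,0.0,6.75],[1.0,-0.6,-11.0,0.1,0.0,0.0,6.75],[1.0,-1.9,-10.9,0.1,0.0,0.0,6.75],[1.0,-3.2,-10.6,0.1,0.0,0.0,6.75],[1.0,-4.4,-10.1,0.1,0.0,0.0,6.75],[1.0,-5.6,-9.5,0.1,0.0,0.0,6.75],[1.0,-6.6,-8.8,0.1,0.0,0.0,6.75]]
[[1.0,-12.2,-8.8,3.8,0.0,0.0,6.66],[1.0,-13.1,-7.3,3.8,0.0,0.0,6.66],[1.0,-13.9,-5.7,3.8,0.0,0.0,6.66],[1.0,-14.5,-4.1,3.8,0.0,0.0,6.66],[1.0,-14.8,-2.3,3.8,0.0,0.0,6.66],[1.0,-15.0,-0.6,3.8,0.0,0.0,6.66],[1.0,-15.0,1.1,3.8,0.0,0.0,6.66],[1.0,-14.7,2.9,3.8,0.0,0.0,6.66]]
[[1.0,0.0,0.0,16.7,0.0,0.0,-0.0],[1.0,0.0,0.0,16.7,0.0,0.0,-0.0],[1.0,0.0,0.0,16.7,0.0,0.0,-0.0]]
```

Call:
move_arm:
  deltas:
    - [1,2,-10.8,0,0,0,6.75]
    - [1,0.7,-11,0,0,0,6.75]
    - [1,-0.6,-11,0,0,0,6.75]
    - [1,-1.9,-10.9,0,0,0,6.75]
    - [1,-3.2,-10.6,0,0,0,6.75]
    - [1,-4.4,-10.1,0,0,0,6.75]
    - [1,-5.6,-9.5,0,0,0,6.75]
    - [1,-6.6,-8.8,0,0,0,6.75]

```text
clock: 18.05
eef_pos: [0.4905, 0.1176, 0.1825]
tool_rot: [0.385, 0.923, 0.0, 0.0]
ft_force: [0.5, -0.6, 0.3]
grip_width: 0.0855
grasp_force: 0.0
```

Call:
move_arm:
  deltas:
    - [1,-12.2,-8.8,3.8,0,0,6.66]
    - [1,-13.1,-7.3,3.8,0,0,6.66]
    - [1,-13.9,-5.7,3.8,0,0,6.66]
    - [1,-14.5,-4.1,3.8,0,0,6.66]
    - [1,-14.8,-2.3,3.8,0,0,6.66]
    - [1,-15,-0.6,3.8,0,0,6.66]
    - [1,-15,1.1,3.8,0,0,6.66]
    - [1,-14.7,2.9,3.8,0,0,6.66]
    - [1,0,0,0,0,0,0]
    - [1,0,0,0,0,0,0]

```text
clock: 18.88
eef_pos: [0.5098, -0.0008, 0.1519]
tool_rot: [0.756, 0.654, -0.0, -0.0]
ft_force: [-0.7, 1.2, -0.3]
grip_width: 0.0855
grasp_force: 0.0
```

```bash
python3 plan.py 1 5 514.5 1.5 84 -8.3
python3 - <<'E'
from fit import *
i=bot.camera("scene");t=bot.camera("top")
a=cv2.resize(i[150:225,220:360],None,fx=4,fy=4,interpolation=2);b=cv2.resize(t[145:225,200:340],None,fx=4,fy=3.5,interpolation=2)
cv2.imwrite("pics/c7.png",np.vstack([a,b[:280]]))
E
```

```text
now [509.8  -0.8 151.9] yaw -8.3 tilt [-0.001  0.    -1.   ] w 85.5 F [-0.7  1.2 -0.3] T [-0.03  0.    0.04] j [-0. 18. -7. 65.  0. 98.] t 18.88
[[1.0,0.6,0.9,13.6,0.0,0.0,0.01],[1.0,0.6,0.9,13.6,0.0,0.0,0.01],[1.0,0.6,0.9,13.6,0.0,0.0,0.01],[1.0,0.6,0.9,13.6,0.0,0.0,0.01],[1.0,0.6,0.9,13.6,0.0,0.0,0.01]]
```

View pics/c7.png

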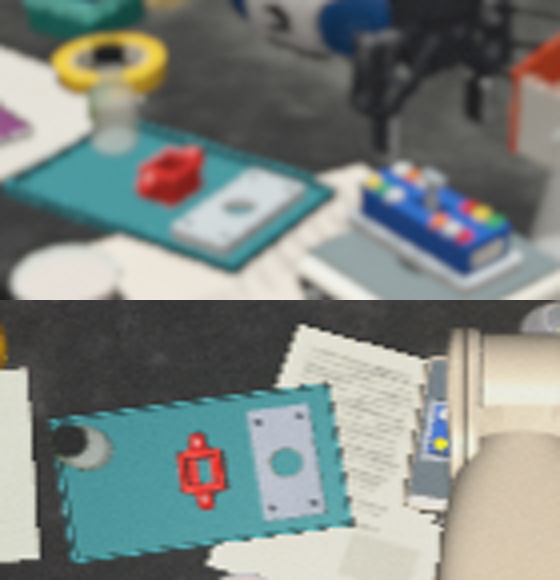

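Nut (203,470) and plate (287,462) lie side by side in the tray, and the holder is on its stud. Going down for the holder.

Call:
move_arm:
  deltas:
    - [1,0.6,0.9,14,0,0,0]
    - [1,0.6,0.9,14,0,0,0]
    - [1,0.6,0.9,14,0,0,0]
    - [1,0.6,0.9,14,0,0,0]
    - [1,0.6,0.9,12,0,0,0]
    - [0.8,0,0,0,0,0,0]
    - [0.65,0,0,0,0,0,0]
    - [0.61,0,0,0,0,0,0]
    - [0.61,0,0,0,0,0,0]
    - [0.61,0,0,0,0,0,0]

```text
clock: 19.82
eef_pos: [0.5154, 0.0021, 0.0852]
tool_rot: [0.756, 0.654, 0.001, 0.0]
ft_force: [-0.7, 1.0, 0.7]
grip_width: 0.0519
grasp_force: 0.1
```

```bash
python3 plan.py
```

```text
now [515.4   2.1  85.2] yaw -8.3 tilt [ 0.002  0.    -1.   ] w 51.9 F [-0.7  1.   0.7] T [0.01 0.06 0.02] j [  0.  22. -12.  55.   0.  98.] t 19.82
```

Call:
move_arm:
  deltas:
    - [0.58,0,0,0,0,0,0]
    - [0.56,0,0,0,0,0,0]
    - [0.54,0,0,0,0,0,0]
    - [0.45,0,0,0,0,0,0]
    - [0.4,0,0,0,0,0,0]
    - [0.4,0,0,0,0,0,0]

```text
clock: 20.32
eef_pos: [0.5147, 0.002, 0.0851]
tool_rot: [0.756, 0.654, 0.0, -0.0]
ft_force: [-3.8, 1.1, 5.8]
grip_width: 0.0467
grasp_force: 60.7
```

```bash
python3 plan.py
```

```text
now [514.7   2.   85.1] yaw -8.3 tilt [ 0.  0. -1.] w 46.7 F [-3.8  1.1  5.8] T [ 0.12  0.81 -0.  ] j [  0.  22. -12.  56.   0.  98.] t 20.32
```

Call:
move_arm:
  deltas:
    - [0.4,0,0,-1,0,0,0]
    - [0.4,0,0,-2,0,0,0]
    - [0.4,0,0,-4,0,0,0]
    - [0.4,0,0,-6,0,0,0]
    - [0.4,0,0,-8,0,0,0]
    - [0.4,0,0,0,0,0,0]

```text
clock: 20.82
eef_pos: [0.5162, 0.0019, 0.1071]
tool_rot: [0.756, 0.654, 0.001, 0.001]
ft_force: [1.0, 0.3, -2.9]
grip_width: 0.0468
grasp_force: 62.0
```

```bash
python3 plan.py
```

```text
now [516.2   1.9 107.1] yaw -8.3 tilt [ 0.003 -0.    -1.   ] w 46.8 F [ 1.   0.3 -2.9] T [ 0.01 -0.04 -0.01] j [  0.  21. -10.  58.  -0.  98.] t 20.82
```

Call:
move_arm:
  deltas:
    - [0.4,0,0,-20,0,0,0]
    - [0.4,0,0,-20,0,0,0]
    - [0.4,0,0,-20,0,0,0]
    - [0.4,0,0,-13,0,0,0]
    - [0.4,0,0,0,0,0,0]

```text
clock: 21.23
eef_pos: [0.5173, 0.0019, 0.1817]
tool_rot: [0.756, 0.654, 0.003, 0.002]
ft_force: [0.7, 0.0, -2.2]
grip_width: 0.0466
grasp_force: 63.1
```

```bash
python3 plan.py 0.4 10 518 -281 175 10.4 / 0.4 4 518 -281 100 10.4
```

```text
now [517.3   1.9 181.7] yaw -8.3 tilt [ 0.007 -0.    -1.   ] w 46.6 F [ 0.7  0.  -2.2] T [-0.03 -0.09  0.03] j [ 0. 17. -4. 69. -0. 98.] t 21.23
[[0.4,-28.0,4.2,0.7,0.0,0.0,-1.87],[0.4,-28.1,3.2,0.7,0.0,0.0,-1.87],[0.4,-28.2,2.3,0.7,0.0,0.0,-1.87],[0.4,-28.3,1.4,0.7,0.0,0.0,-1.87],[0.4,-28.3,0.5,0.7,0.0,0.0,-1.87],[0.4,-28.3,-0.4,0.7,0.0,0.0,-1.87],[0.4,-28.3,-1.4,0.7,0.0,0.0,-1.87],[0.4,-28.2,-2.3,0.7,0.0,0.0,-1.87],[0.4,-28.1,-3.2,0.7,0.0,0.0,-1.87],[0.4,-28.0,-4.1,0.7,0.0,0.0,-1.87]]
[[0.4,0.0,0.0,18.8,0.0,0.0,-0.0],[0.4,0.0,0.0,18.8,0.0,0.0,-0.0],[0.4,0.0,0.0,18.8,0.0,0.0,-0.0],[0.4,0.0,0.0,18.8,0.0,0.0,-0.0]]
```

Call:
move_arm:
  deltas:
    - [0.4,-28,4.2,0.7,0,0,-1.87]
    - [0.4,-28.1,3.2,0.7,0,0,-1.87]
    - [0.4,-28.2,2.3,0.7,0,0,-1.87]
    - [0.4,-28.3,1.4,0.7,0,0,-1.87]
    - [0.4,-28.3,0.5,0.7,0,0,-1.87]
    - [0.4,-28.3,-0.4,0.7,0,0,-1.87]
    - [0.4,-28.3,-1.4,0.7,0,0,-1.87]
    - [0.4,-28.2,-2.3,0.7,0,0,-1.87]
    - [0.4,-28.1,-3.2,0.7,0,0,-1.87]
    - [0.4,-28,-4.1,0.7,0,0,-1.87]

```text
clock: 22.07
eef_pos: [0.5151, -0.2823, 0.1698]
tool_rot: [0.639, 0.769, -0.0, -0.001]
ft_force: [0.2, -0.4, -3.2]
grip_width: 0.0466
grasp_force: 63.0
```

Call:
move_arm:
  deltas:
    - [0.4,0,0,20,0,0,0]
    - [0.4,0,0,20,0,0,0]
    - [0.4,0,0,20,0,0,0]
    - [0.4,0,0,20,0,0,0]
    - [0.4,0,0,0,0,0,0]
    - [0.4,0,0,0,0,0,0]

```text
clock: 22.57
eef_pos: [0.5142, -0.2803, 0.0891]
tool_rot: [0.64, 0.768, -0.0, -0.002]
ft_force: [0.3, -0.5, -2.5]
grip_width: 0.0465
grasp_force: 63.0
```

```bash
python3 plan.py 0.4 1 518 -281 80 10.4
python3 - <<'E'
from fit import *
i=bot.camera("scene");t=bot.camera("top");cv2.imwrite("pics/h_s.png",i);cv2.imwrite("pics/h_t.png",t)
a=cv2.resize(i[195:285,350:450],None,fx=7.5,fy=6.6,interpolation=2)
cv2.imwrite("pics/c8.png",a)
o=bot.get_obs();z=o["eef_pos"][2]-.022
for hy in(10.4,):
    c,s=np.cos(np.deg2rad(hy)),np.sin(np.deg2rad(hy))
    def W(a,b,z,x0=.518,y0=-.281):return [[x0+c*u*a/2-s*v*b/2,y0+s*u*a/2+c*v*b/2,z] for u,v in((1,1),(-1,1),(-1,-1),(1,-1))]
    f=lambda P:((proj("scene",P)-[350,195])*[7.5,6.6]).round().tolist()
    e=o["eef_pos"];print("holder bottom",f(W(.048,.130,z,e[0],e[1])),"top",f(W(.048,.130,z+.032,e[0],e[1])),"rim",f(W(.058,.140,.045)))
E
```

```text
now [ 514.2 -280.3   89.1] yaw 10.4 tilt [-0.004  0.002 -1.   ] w 46.5 F [ 0.3 -0.5 -2.5] T [-0.02 -0.07 -0.02] j [-29.  29.   0.  61.  -0.  51.] t 22.57
[[0.4,-1.4,3.7,9.1,0.0,0.0,0.01]]
holder bottom [[281.0, 234.0], [235.0, 290.0], [571.0, 386.0], [608.0, 324.0]] top [[289.0, 175.0], [242.0, 230.0], [585.0, 324.0], [622.0, 263.0]] rim [[269.0, 268.0], [213.0, 336.0], [571.0, 442.0], [615.0, 365.0]]
```

View pics/c8.png

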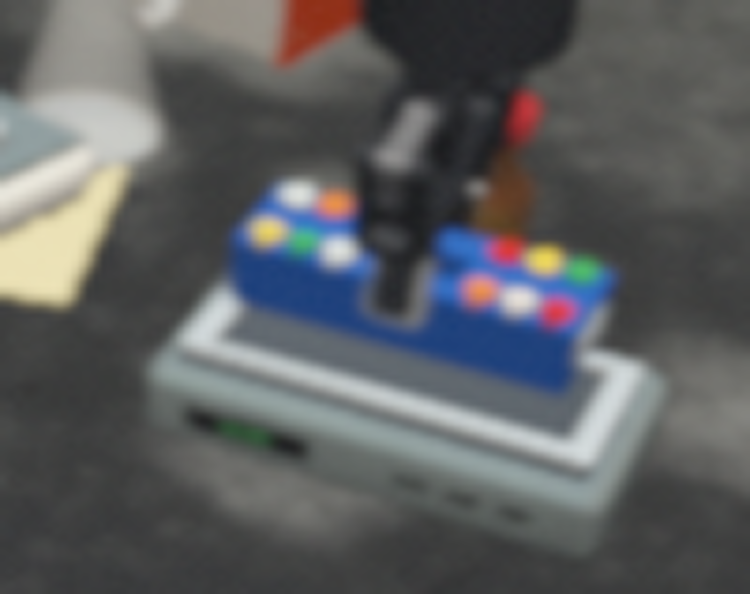

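The holder's lower front edge runs (235,292)–(572,388), within about 2 px of where the robot's pose predicts it. The rim's inner corners also match the fit. I'll shift about 4 mm in +x and go down.

Call:
move_arm:
  deltas:
    - [0.4,-0.8,1.8,0,0,0,0]
    - [0.4,-0.8,1.8,5,0,0,0]
    - [0.4,0,0,6,0,0,0]
    - [0.4,0,0,6,0,0,0]
    - [0.4,0,0,3,0,0,0]
    - [0.4,0,0,0,0,0,0]
    - [0.4,0,0,0,0,0,0]

```text
clock: 23.25
eef_pos: [0.5192, -0.2818, 0.0706]
tool_rot: [0.64, 0.768, -0.0, -0.001]
ft_force: [0.2, 0.7, -2.6]
grip_width: 0.0461
grasp_force: 63.1
```

```bash
python3 plan.py 0.4 1 518 -281 60 10.4
```

```text
now [ 519.2 -281.8   70.6] yaw 10.4 tilt [-0.001  0.001 -1.   ] w 46.1 F [ 0.2  0.7 -2.6] T [-0.05  0.01 -0.03] j [-28.  31.  -1.  59.  -0.  51.] t 23.25
[[0.4,1.0,-1.0,10.6,0.0,0.0,0.02]]
```

Call:
move_arm:
  deltas:
    - [0.4,0.4,-0.7,2,0,0,0]
    - [0.4,0,0,2,0,0,0]
    - [0.4,0,0,2,0,0,0]
    - [0.4,0,0,1,0,0,0]
    - [0.4,0,0,0,0,0,0]
    - [0.4,0,0,0,0,0,0]

```text
clock: 23.75
eef_pos: [0.5188, -0.2818, 0.0642]
tool_rot: [0.64, 0.768, -0.0, -0.0]
ft_force: [-0.4, -0.2, -2.0]
grip_width: 0.0468
grasp_force: 63.1
```

```bash
python3 plan.py 0.4 1 518 -281 60 10.4
```

```text
now [ 518.8 -281.8   64.2] yaw 10.4 tilt [-0.  0. -1.] w 46.8 F [-0.4 -0.2 -2. ] T [-0.01  0.01  0.01] j [-29.  31.  -1.  58.   0.  51.] t 23.75
[[0.4,0.9,-0.6,4.2,0.0,0.0,0.02]]
```

Call:
move_arm:
  deltas:
    - [0.4,0,0,1.5,0,0,0]
    - [0.4,0,0,1,0,0,0]
    - [0.4,0,0,1,0,0,0]
    - [0.4,0,0,0.5,0,0,0]
    - [0.4,0,0,0,0,0,0]
    - [0.4,0,0,0,0,0,0]

```text
clock: 24.25
eef_pos: [0.5189, -0.2818, 0.0611]
tool_rot: [0.64, 0.768, 0.0, 0.0]
ft_force: [-1.9, 1.1, 5.5]
grip_width: 0.0467
grasp_force: 64.1
```

```bash
python3 plan.py
```

```text
now [ 518.9 -281.8   61.1] yaw 10.4 tilt [ 0.001 -0.    -1.   ] w 46.7 F [-1.9  1.1  5.5] T [ 0.33  0.71 -0.02] j [-29.  31.  -1.  57.  -0.  51.] t 24.25
```

Contact at the expected height of 61 mm. Releasing, then retreating straight up.

Call:
move_arm:
  deltas:
    - [0.55,0,0,0,0,0,0]
    - [0.65,0,0,0,0,0,0]
    - [0.7,0,0,0,0,0,0]
    - [0.7,0,0,0,0,0,0]
    - [0.7,0,0,-5,0,0,0]
    - [0.7,0,0,-20,0,0,0]
    - [0.7,0,0,-35,0,0,0]
    - [0.7,0,0,-40,0,0,0]
    - [0.7,0,0,-40,0,0,0]
    - [0.7,0,0,0,0,0,0]

```text
clock: 25.08
eef_pos: [0.5231, -0.2841, 0.2101]
tool_rot: [0.64, 0.768, 0.002, 0.008]
ft_force: [1.4, -1.1, 2.1]
grip_width: 0.0599
grasp_force: 0.0
```

```bash
python3 plan.py
python3 - <<'E'
from fit import *
i=bot.camera("scene")
cv2.imwrite("pics/c9.png",np.vstack([cv2.resize(i[150:285,220:450],(690,405),interpolation=2)]))
E
```

```text
now [ 523.1 -284.1  210.1] yaw 10.4 tilt [ 0.015 -0.008 -1.   ] w 59.9 F [ 1.4 -1.1  2.1] T [-0.09 -0.08 -0.01] j [-29.  25.  11.  76.  -0.  51.] t 25.08
```

View pics/c9.png

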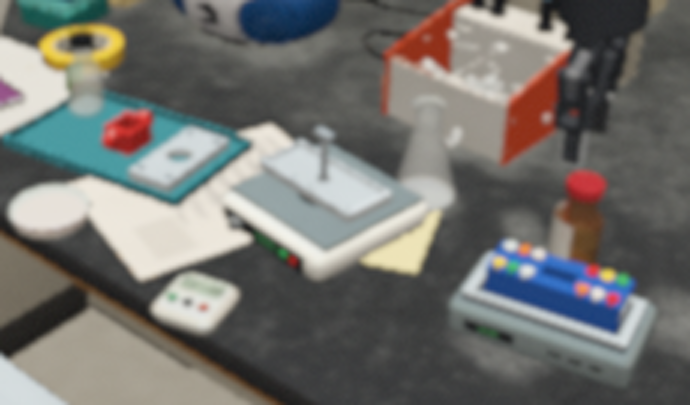

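The holder sits flat inside the rim at (560,285), the nut (127,130) and plate (180,155) are in the tray, the bystanders haven't moved, and the gripper is clear.

```bash
python3 -c "
from workcell import bot
print(bot.job_done())"
```

```text
the job is handed in; nothing more can be done
None
```

The job is handed in: the wing nut and plate lie side by side in the parts tray, the tube holder sits flat inside the cold block rim, and the last picture showed the bystanders in view where they were; no verdict was reported back.

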